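Stand the toppled detergent jug up and shut the laundry cabinet

TASK

The closed blue detergent jug has toppled onto the clothespin tin and its neck keeps the cabinet door from shutting. With the fingertips gently push the jug back up until it stands upright on its base where it is, then push the cabinet door fully shut against its magnetic catch. Do not grip, lift or carry the jug, do not push the door against it, and leave the tin, the measuring cup, the spray nozzle and the lint brush where they are.

Things in the scene. Friction and masses are not known exactly. Their poses are not given: they have to be found in the camera images.
- jug: closed blue plastic jug, white screw cap, 0.36-0.6 kg, 250 mm high; body 90 mm thick (x) by 135 wide (y) by 165 high, then a shoulder 68 by 112 mm up to 193 mm. Origin: centre of underside, z towards the cap. It leans stably 52 degrees to its +x, on the lower edge of its +x face, and on the tin. Raised to under 20 degrees from upright it drops onto its base
- jug_cap (a point): centre of the top of the jug's cap (cap 46 mm in diameter, 48 mm high), at (0, 28, 250) mm in the jug's frame; about 185 mm above the counter at the start, with nothing under it. The jug's loop handle lies behind it, over the jug's -y half. A sideways push of 1 to 2 N here raises the jug
- tin: closed steel clothespin tin, 55 mm (its x) by 110 mm (its y) by 62 mm high, about 0.35 kg, standing on the counter under the leaning jug, loose. Origin: centre of the underside; its +x points the way the jug leans
- cabinet: narrow white melamine cabinet standing on the counter, fixed: 280 mm wide (its y), 200 mm deep (its x), 300 mm high, open in front (its -x side) with a shelf inside; the lint brush lies on its top. Origin: centre of the underside
- door (a joint): angle of the cabinet's door on its upright hinge at the front of the cabinet's -y side: 0 = shut against the catch, grows as it opens (rad), at most 2.1. It stays where it is left, shut or open, and is light to push (under 1 N at 150 mm from the hinge); the catch, inside at the upper free corner, gives no pull that can be felt before the door is home
- door_hinge (a point): hinge axis of the door (upright), in the plane of the door's outer face, at mid height (150 mm above the counter)
- door_push (a point): point on the door's outer face, 150 mm from the hinge axis and 30 mm below the door's upper edge (door: 276 mm wide, 16 mm thick, upper edge 297 mm above the counter). A steel bar handle, upright, 100 mm long, stands 35 mm off the outer face, 246 mm from the hinge axis, its middle 65 mm below the upper edge
- cup: white ceramic measuring cup with a handle, 84 mm in diameter, 85 mm high, loose bystander. Origin: centre of the underside
- nozzle: white trigger spray nozzle (head only) standing on its collar, about 90 mm long and 67 mm high, loose bystander. Origin: centre of the underside
- brush: grey plastic lint brush lying on top of the cabinet, 245 mm long (its x), 50 mm wide, 30 mm high, loose bystander, handle towards its -x. Origin: on the underside, 125 mm from the pad's end

How it is judged:
By the outcome, as a careful person would: the job done as asked, in the order asked, and still so for the second after the job is handed in, with the robot touching nothing.
It also fails if it takes over 64 s, if anything falls off the work surface, if the arm or the gripper's body presses on something with over 40 N, if the wrist force passes 120 N, or if a joint passes its speed limit or range.

ROBOT

A 7-joint arm with a two-finger parallel gripper is mounted at the origin on the work surface. World frame = base frame: x ahead of the robot, y to its left, z up, the work surface at z = 0. Lengths are in m, angles in rad, forces in N, time in s.
With the tool pointing down it reaches from about 0.4 to 0.85 m from the base axis. Payload 6.9 kg.
Tool frame: the origin (TCP) lies at the very end of the fingers, on their centre line; the grasp point (between the pads) lies 19 mm behind it; z points along the fingers, y is the line along which they close (so a half turn about z gives the same grasp; the last joint's range is limited). The gripper opens to 85 mm and grips with 20 to 120 N. Pads are 22 mm wide; open, the fingers measure 114 mm over their backs; the gripper's body (76 mm by 85 mm) begins 54 mm behind the grasp point. The pads swing forward as they close: fully open they stand 13 mm farther back than shut.
Start: joints at [1.28, 0.507, -0.238, 1.5, 0.126, 1.149, -0.155], TCP at [0.242, -0.576, 0.231] pointing down, gripper open.
Joint ranges: [-3.08, 3.08], [-0.24, 2.05], [-1.43, 1.35], [0, 2.5], [-1.52, 4.66], [0.17, 1.96], [-2.89, 2.89]. Speed limits (rad/s): [2.39, 2.39, 3.14, 3.14, 3.14, 3.14, 3.14].

INTERFACE

Orientations are given as a rotation vector (axis times angle).
In Python, from cell import arm, vision, job gives the robot as it stands.
- The arm moves only by the tool play_rows, never from a script. Its argument "commands" is a list of rows, each an object with "dp": the shift along the tool's x, y, z scaled (see below), a list of three; "twist": the turn, a rotation vector about the tool's x, y, z scaled (see below), a list of three; "grip": the opening, from 0 (shut) to 1 (fully open). A call has 1 to 10 rows; each row shifts and turns the commanded pose from where the row before left it, along the tool's axes as they then stand; what a row does not reach is not made up. The controller multiplies each number of a shift by 0.025 m and each number of a turn by 0.08 rad. A row lasts 1/12 s, in which the tool goes at most 41.7 mm and 7.16 degrees, less where a joint would pass 70% of its speed; a pose out of reach is approached as far as the arm can. A call with a number of a shift or a turn outside -1 to 1 is refused whole. A call with a gripper value outside its range is refused whole. The fingers move at their own pace and stop on an object; the grip force is fixed at half the most. Time passes only in rows, so rows that do not move let the fingers close. It gives the time, the measured TCP pose, the force, the opening and the grip force at its end, in the units of the state.
- arm.state(): the state, without advancing time (a new reading comes with each control period).
- vision.capture(name): name is "scene" or "top"; returns a dict with "frame" (384x512x3 uint8, red, green, blue), "K" (3x3 intrinsics, pixels), "extrinsics" (4x4, takes a point from world to camera coordinates). Camera axes: x right, y down, z forward; pixel columns grow to the right and rows downward; lengths in m; the calibration is good to about 2 mm. A picture is of the moment at which its call begins. There is no depth.
- job.finish_job(): hands the job in; it is judged then, once.
The state is a dict: "clock": time; "joints": joint angles; "joint_vel": joint speeds; "joint_efforts": joint torques, N m; "ee_pos": TCP position; "tool_rot": TCP orientation; "ft_force": force on the tool from outside, world axes, zero at the start; "ft_torque": the same for the moment, N m; "opening": finger opening in m; "gripper_force": force on a finger pad.
Only numpy, scipy, OpenCV 4.12 (cv2) and the standard library are available. Lean on these libraries where they do the work, as an engineer would, in place of code of your own. Each camera call takes 0.05 s, during which the arm holds its last target. There are 200 camera calls.

## Working session

There is one attempt and no reset: what is moved stays moved. The work goes in short steps, Python scripts to look and compute and a tool call to move; the robot and the scene stay as the last step left them, time stands still between calls to the robot, and variables do not carry over. Pictures are saved under pics/ and viewed, at most 10 in all, crops included, and the job is handed in when it is done.

Besides the shell and the picture viewer there is one more tool, called after "Call:" in YAML: its name, and indented under it one key for each argument. play_rows: Moves the arm, as the interface text tells. Its arguments: {"type":"object","properties":{"commands":{"type":"array"}},"required":["commands"]}

```bash
mkdir -p pics
cat > h.py <<'E'
import numpy as np,cv2
from cell import arm,vision,job
def cap(n,f):
    c=vision.capture(n);cv2.imwrite(f'pics/{f}.png',cv2.cvtColor(c['frame'],cv2.COLOR_RGB2BGR));np.savez(f'{n}.npz',**c);return c
def ld(n): return dict(np.load(f'{n}.npz'))
def ray(c,u,v):
    R=c['extrinsics'][:3,:3];t=c['extrinsics'][:3,3]
    d=R.T@np.linalg.inv(c['K'])@[u,v,1];return -R.T@t,d/np.linalg.norm(d)
def onz(c,u,v,z):
    o,d=ray(c,u,v);return o+d*(z-o[2])/d[2]
def tri(a,p,b,q):
    o1,d1=ray(a,*p);o2,d2=ray(b,*q)
    s=np.linalg.lstsq(np.c_[d1,-d2],o2-o1,rcond=None)[0]
    x,y=o1+d1*s[0],o2+d2*s[1];return (x+y)/2,np.linalg.norm(x-y)
def proj(c,P):
    q=c['K']@(c['extrinsics']@np.r_[P,1])[:3];return q[:2]/q[2]
E
python3 - <<'E'
from h import *
a=cap('scene','s0');b=cap('top','t0')
for c in(a,b):print(ray(c,256,192),c['K'][0,0])
s=arm.state();print(s['clock'],s['ee_pos'],s['tool_rot'],s['opening'])
E
```

```text
(array([1.65347963, 0.33502012, 0.99412601]), array([-0.79713387, -0.23232213, -0.55731859])) 482.8101278244071
(array([0.45605921, 0.02884648, 1.74631037]), array([ 0.04774018, -0.00174833, -0.99885826])) 452.07553200893636
0.1 [ 0.24129583 -0.57607352  0.23051539] [-3.07845372e+00 -6.18918097e-01  5.79423142e-04] 0.08503084881691918
```

View pics/s0.png

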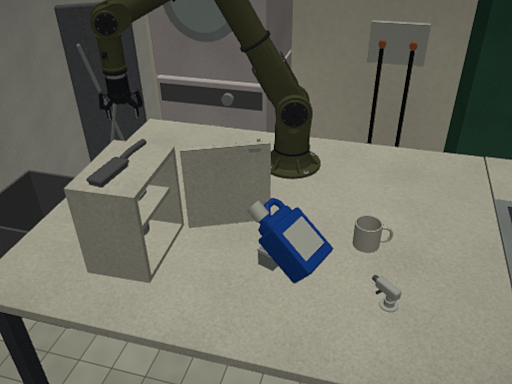

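View pics/t0.png

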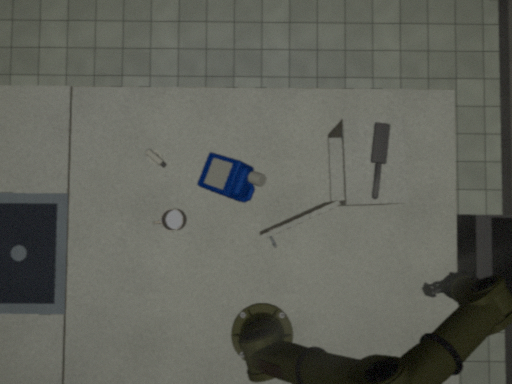

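The scene view shows the jug with its cap at about (258,211) and the door's free top corner at about (270,146). The top view shows the cap at about (258,179), the door running from the hinge (335,204) to its free edge (262,233), and the jug leaning towards world −y.

Run:
```python
from h import *
a,b=ld('scene'),ld('top')
print('cap',tri(a,(257,211),b,(259,179)))
print('hinge top',onz(b,336,203,.297),'free',onz(b,262,233,.297))
print('hinge sc',onz(a,181,151,.297),'free',onz(a,270,144,.297))
m=cv2.inRange(cv2.cvtColor(b['frame'],cv2.COLOR_RGB2HSV),(105,120,50),(130,255,255))
c=max(cv2.findContours(m,0,2)[0],key=cv2.contourArea);r=cv2.minAreaRect(c);bp=cv2.boxPoints(r);print(r,bp)
for p in bp:print(p,onz(b,*p,.1)[:2])
print('cup',onz(b,174,219,.085),'noz',onz(b,157,158,.05))
f=b['frame'][130:250,180:420];cv2.imwrite('pics/t0z.png',cv2.cvtColor(cv2.resize(f,None,fx=3.3,fy=3.3,interpolation=2),cv2.COLOR_RGB2BGR))
```

```text
cap (array([0.57572764, 0.01932025, 0.17456581]), np.float64(0.006907867509267504))
hinge top [ 0.49198183 -0.2306121   0.297     ] free [0.39433928 0.00613955 0.297     ]
hinge sc [ 0.50117887 -0.23131555  0.297     ] free [0.39385034 0.01485649 0.297     ]
((229.0548095703125, 177.0205535888672), (54.1900520324707, 36.98500442504883), 20.556047439575195) [[197.1918  184.82191]
 [210.1781  150.19179]
 [260.91782 169.2192 ]
 [247.93152 203.84932]]
[197.1918  184.82191] [0.55929123 0.24060255]
[210.1781  150.19179] [0.68669106 0.19489872]
[260.91782 169.2192 ] [0.61824814 0.00862528]
[247.93152 203.84932] [0.49133068 0.05500855]
cup [0.43408358 0.3256768  0.085     ] noz [0.66247483 0.39978524 0.05      ]
```

View pics/t0z.png

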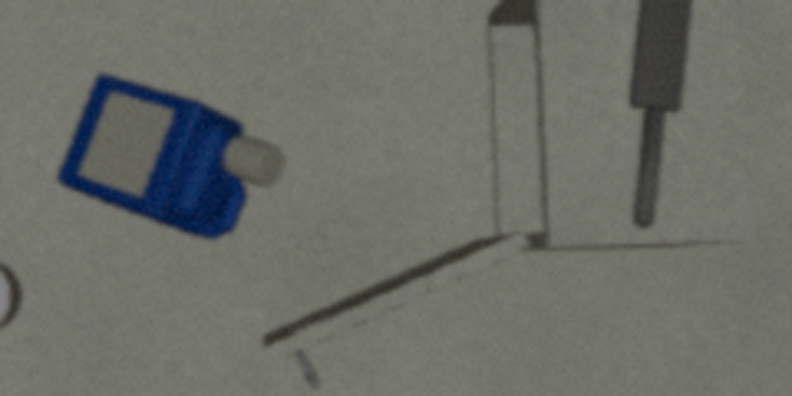

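Call:
play_rows:
  commands:
    - {"dp": [0, 0, -0.8], "twist": [0, 0, -1], "grip": 0.3}
    - {"dp": [0, 0, -0.8], "twist": [0, 0, -1], "grip": 0.3}
    - {"dp": [0, 0, -0.8], "twist": [0, 0, -1], "grip": 0.3}
    - {"dp": [0, 0, -0.8], "twist": [0, 0, -1], "grip": 0.3}
    - {"dp": [0, 0, -0.8], "twist": [0, 0, -1], "grip": 0.3}
    - {"dp": [0, 0, -0.8], "twist": [0, 0, -1], "grip": 0.3}
    - {"dp": [0, 0, -0.8], "twist": [0, 0, -1], "grip": 0.3}
    - {"dp": [0, 0, -0.8], "twist": [0, 0, -1], "grip": 0.3}
    - {"dp": [0, 0, -0.8], "twist": [0, 0, -1], "grip": 0.3}
    - {"dp": [0, 0, -0.8], "twist": [0, 0, -1], "grip": 0.3}

```text
clock: 0.93
ee_pos: [0.2413, -0.5762, 0.4318]
tool_rot: [-2.592, -1.774, -0.0]
ft_force: [-0.6, -0.5, -0.4]
opening: 0.0256
gripper_force: 0.0
```

```bash
cat >> h.py <<'E'
from scipy.spatial.transform import Rotation as Ro
def need(P):
    s=arm.state();R=Ro.from_rotvec(s['tool_rot']).as_matrix()
    print('pos',s['ee_pos'].round(3) if hasattr(s['ee_pos'],'round') else s['ee_pos'],'R x',R[:,0].round(2),'z',R[:,2].round(2),'F',np.round(s['ft_force'],1),'q',np.round(s['joints'],2),'t',s['clock'])
    print('units',(R.T@(np.array(P)-s['ee_pos'])/.025).round(1))
E
python3 - <<'E'
from h import *
a,b=ld('scene'),ld('top')
L=np.array([-.345,-.938]);Y=np.array([.938,-.345])
ct=onz(b,262.5,180.5,.185)[:2];print('captop',ct,tri(a,(253,208),b,(262.5,180.5)))
rear=(onz(b,210.7,152.7,.071)+onz(b,198.8,185.1,.071))[:2]/2
print('rear mid',rear,'-> cap pred',rear+L*.224+Y*.028)
print('hinge outer',onz(b,339,204,.297)[:2],'handle',onz(b,273,241.5,.25)[:2])
# start: finger centre 183.5+40 from pivot => cap top centre + 55mm L
p=np.r_[ct+L*.06,.30];print('start',p);need(p)
E
```

```text
captop [0.57071603 0.0039137 ] (array([0.57039125, 0.00655113, 0.17916278]), np.float64(0.005661928113876134))
rear mid [0.62074752 0.21705739] -> cap pred [ 0.56973152 -0.00271461]
hinge outer [ 0.48884736 -0.24023937] handle [ 0.36468637 -0.03104586]
start [ 0.55001603 -0.0523663   0.3       ]
pos [ 0.241 -0.576  0.432] R x [0.36 0.93 0.  ] z [-0.  0. -1.] F [-0.6 -0.5 -0.4] q [ 1.37  0.45 -0.44  1.07  0.19  1.65  0.61] t 0.9333
units [24.   3.9  5.3]
```

Call:
play_rows:
  commands:
    - {"dp": [1, 0.16, 0], "twist": [0, 0, 0], "grip": 0.3}
    - {"dp": [1, 0.16, 0], "twist": [0, 0, 0], "grip": 0.3}
    - {"dp": [1, 0.16, 0], "twist": [0, 0, 0], "grip": 0.3}
    - {"dp": [1, 0.16, 0], "twist": [0, 0, 0], "grip": 0.3}
    - {"dp": [1, 0.16, 0], "twist": [0, 0, 0], "grip": 0.3}
    - {"dp": [1, 0.16, 0], "twist": [0, 0, 0], "grip": 0.3}
    - {"dp": [1, 0.16, 0], "twist": [0, 0, 0], "grip": 0.3}
    - {"dp": [1, 0.16, 0], "twist": [0, 0, 0], "grip": 0.3}
    - {"dp": [1, 0.16, 0], "twist": [0, 0, 0], "grip": 0.3}
    - {"dp": [1, 0.16, 0], "twist": [0, 0, 0], "grip": 0.3}

```text
clock: 1.77
ee_pos: [0.3704, -0.3571, 0.431]
tool_rot: [-2.595, -1.769, 0.0]
ft_force: [0.2, 0.1, 1.0]
opening: 0.0256
gripper_force: 0.0
```

Call:
play_rows:
  commands:
    - {"dp": [1, 0.16, 0], "twist": [0, 0, 0], "grip": 0.3}
    - {"dp": [1, 0.16, 0], "twist": [0, 0, 0], "grip": 0.3}
    - {"dp": [1, 0.16, 0], "twist": [0, 0, 0], "grip": 0.3}
    - {"dp": [1, 0.16, 0], "twist": [0, 0, 0], "grip": 0.3}
    - {"dp": [1, 0.16, 0], "twist": [0, 0, 0], "grip": 0.3}
    - {"dp": [1, 0.16, 0], "twist": [0, 0, 0], "grip": 0.3}
    - {"dp": [1, 0.16, 0], "twist": [0, 0, 0], "grip": 0.3}
    - {"dp": [1, 0.16, 0], "twist": [0, 0, 0], "grip": 0.3}
    - {"dp": [1, 0.16, 0], "twist": [0, 0, 0], "grip": 0.3}
    - {"dp": [1, 0.16, 0], "twist": [0, 0, 0], "grip": 0.3}

```text
clock: 2.6
ee_pos: [0.4989, -0.1392, 0.431]
tool_rot: [-2.596, -1.769, 0.001]
ft_force: [-0.0, -0.3, -0.1]
opening: 0.0256
gripper_force: 0.0
```

Run:
```python
from h import *
need([.55,-.052,.3])
```

```text
pos [ 0.499 -0.139  0.431] R x [ 0.37  0.93 -0.  ] z [-0. -0. -1.] F [-0.  -0.3 -0.1] q [ 0.68  0.27 -0.64  1.37  0.16  1.55 -0.33] t 2.6
units [4.  0.6 5.2]
```

Call:
play_rows:
  commands:
    - {"dp": [1, 0.15, 0], "twist": [0, 0, 0], "grip": 0.3}
    - {"dp": [1, 0.15, 0], "twist": [0, 0, 0], "grip": 0.3}
    - {"dp": [1, 0.15, 0], "twist": [0, 0, 0], "grip": 0.3}
    - {"dp": [0.9, 0.15, 0], "twist": [0, 0, 0], "grip": 0.3}
    - {"dp": [0, 0, 1], "twist": [0, 0, 0], "grip": 0.3}
    - {"dp": [0, 0, 1], "twist": [0, 0, 0], "grip": 0.3}
    - {"dp": [0, 0, 1], "twist": [0, 0, 0], "grip": 0.3}
    - {"dp": [0, 0, 1], "twist": [0, 0, 0], "grip": 0.3}
    - {"dp": [0, 0, 1], "twist": [0, 0, 0], "grip": 0.3}
    - {"dp": [0, 0, 0], "twist": [0, 0, 0], "grip": 0.3}

```text
clock: 3.43
ee_pos: [0.5457, -0.0556, 0.3016]
tool_rot: [-2.592, -1.767, 0.01]
ft_force: [-1.2, 0.1, 0.7]
opening: 0.0259
gripper_force: 0.0
```

Run:
```python
from h import *
need([.55,-.052,.155])
a=cap('scene','s1')
P=arm.state()['ee_pos'];print(proj(a,P))
f=a['frame'][100:300,150:390];cv2.imwrite('pics/s1z.png',cv2.cvtColor(cv2.resize(f,None,fx=2.8,fy=2.8),cv2.COLOR_RGB2BGR))
```

```text
pos [ 0.546 -0.056  0.302] R x [ 0.37  0.93 -0.  ] z [-0.01  0.   -1.  ] F [-1.2  0.1  0.7] q [ 0.5   0.39 -0.66  1.57  0.24  1.28 -0.57] t 3.4333
units [0.2 0.2 5.9]
[232.32415418 163.87038082]
```

View pics/s1z.png

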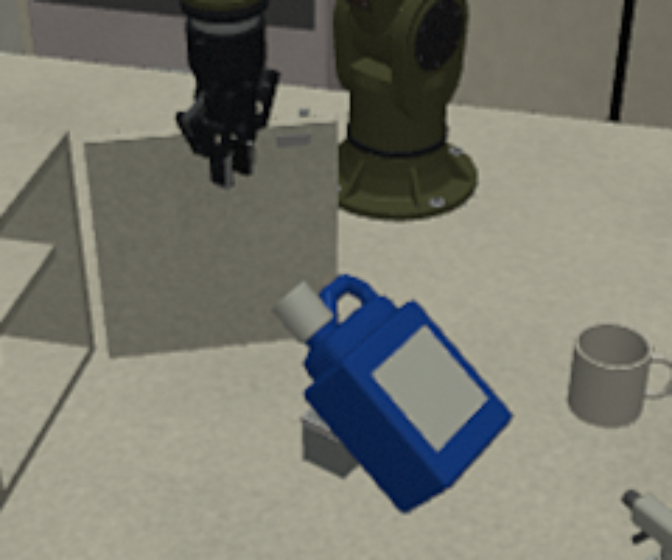

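The gripper is above and to the −y side of the cap, with the door clear. Next I'll lower it and ease it into contact.

Call:
play_rows:
  commands:
    - {"dp": [0, 0.1, 1], "twist": [0, 0, 0], "grip": 0.3}
    - {"dp": [0, 0.1, 1], "twist": [0, 0, 0], "grip": 0.3}
    - {"dp": [0, 0, 1], "twist": [0, 0, 0], "grip": 0.3}
    - {"dp": [0, 0, 1], "twist": [0, 0, 0], "grip": 0.3}
    - {"dp": [0, 0, 1], "twist": [0, 0, 0], "grip": 0.3}
    - {"dp": [0, 0, 0.8], "twist": [0, 0, 0], "grip": 0.3}
    - {"dp": [0, 0, 0], "twist": [0, 0, 0], "grip": 0.3}
    - {"dp": [0.3, 0, 0], "twist": [0, 0, 0], "grip": 0.3}
    - {"dp": [0.3, 0, 0], "twist": [0, 0, 0], "grip": 0.3}
    - {"dp": [0, 0, 0], "twist": [0, 0, 0], "grip": 0.3}

```text
clock: 4.32
ee_pos: [0.5605, -0.0401, 0.1637]
tool_rot: [2.593, 1.772, 0.007]
ft_force: [-0.5, 0.3, -0.5]
opening: 0.0256
gripper_force: 0.0
```

Call:
play_rows:
  commands:
    - {"dp": [0.3, 0, 0], "twist": [0, 0, 0], "grip": 0.3}
    - {"dp": [0.3, 0, 0], "twist": [0, 0, 0], "grip": 0.3}
    - {"dp": [0.2, 0, 0], "twist": [0, 0, 0], "grip": 0.3}
    - {"dp": [0.2, 0, 0], "twist": [0, 0, 0], "grip": 0.3}
    - {"dp": [0.2, 0, 0], "twist": [0, 0, 0], "grip": 0.3}
    - {"dp": [0, 0, 0], "twist": [0, 0, 0], "grip": 0.3}

```text
clock: 4.82
ee_pos: [0.5694, -0.0148, 0.1614]
tool_rot: [2.595, 1.77, -0.001]
ft_force: [-0.5, -3.1, 1.2]
opening: 0.0259
gripper_force: 1.4
```

Run:
```python
from h import *
need([.57,.005,.155])
a=cap('scene','s2')
f=a['frame'][130:300,190:390];cv2.imwrite('pics/s2z.png',cv2.cvtColor(cv2.resize(f,None,fx=3.4,fy=3.4),cv2.COLOR_RGB2BGR))
```

```text
pos [ 0.569 -0.015  0.161] R x [ 0.36  0.93 -0.  ] z [-0. -0. -1.] F [-0.5 -3.1  1.2] q [ 0.37  0.53 -0.6   1.75  0.36  0.97 -0.75] t 4.8167
units [ 0.7 -0.3  0.3]
```

View pics/s2z.png

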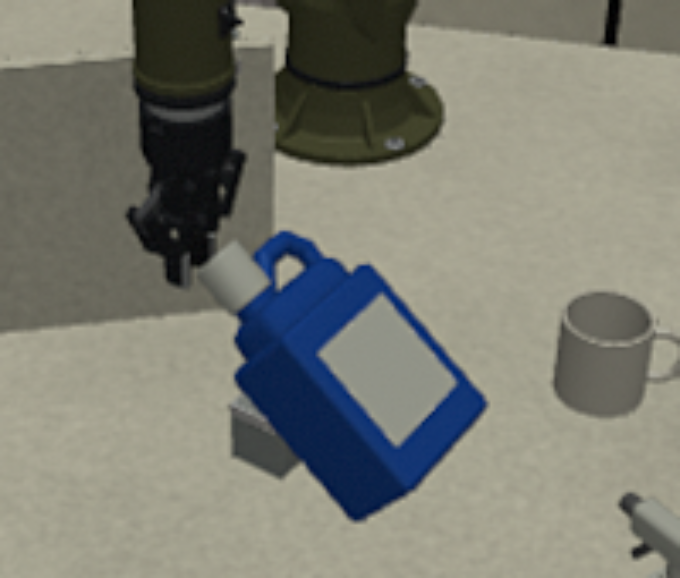

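Call:
play_rows:
  commands:
    - {"dp": [0.2, 0, -0.15], "twist": [0, 0, 0], "grip": 0.3}
    - {"dp": [0.2, 0, -0.15], "twist": [0, 0, 0], "grip": 0.3}
    - {"dp": [0.2, 0, -0.15], "twist": [0, 0, 0], "grip": 0.3}
    - {"dp": [0.2, 0, -0.15], "twist": [0, 0, 0], "grip": 0.3}
    - {"dp": [0.2, 0, -0.15], "twist": [0, 0, 0], "grip": 0.3}
    - {"dp": [0.2, 0, -0.12], "twist": [0, 0, 0], "grip": 0.3}
    - {"dp": [0.2, 0, -0.12], "twist": [0, 0, 0], "grip": 0.3}
    - {"dp": [0, 0, 0], "twist": [0, 0, 0], "grip": 0.3}

```text
clock: 5.53
ee_pos: [0.5828, 0.0199, 0.1868]
tool_rot: [-2.594, -1.772, -0.003]
ft_force: [-0.4, -0.8, 0.6]
opening: 0.0255
gripper_force: 0.9
```

Run:
```python
from h import *
need([.57,.005,.155])
a=cap('scene','s3')
f=a['frame'][130:300,190:390];cv2.imwrite('pics/s3z.png',cv2.cvtColor(cv2.resize(f,None,fx=3.4,fy=3.4),cv2.COLOR_RGB2BGR))
```

```text
pos [0.583 0.02  0.187] R x [0.36 0.93 0.  ] z [ 0.  0. -1.] F [-0.4 -0.8  0.6] q [ 0.31  0.53 -0.61  1.68  0.34  1.04 -0.78] t 5.5333
units [-0.7 -0.3  1.3]
```

View pics/s3z.png

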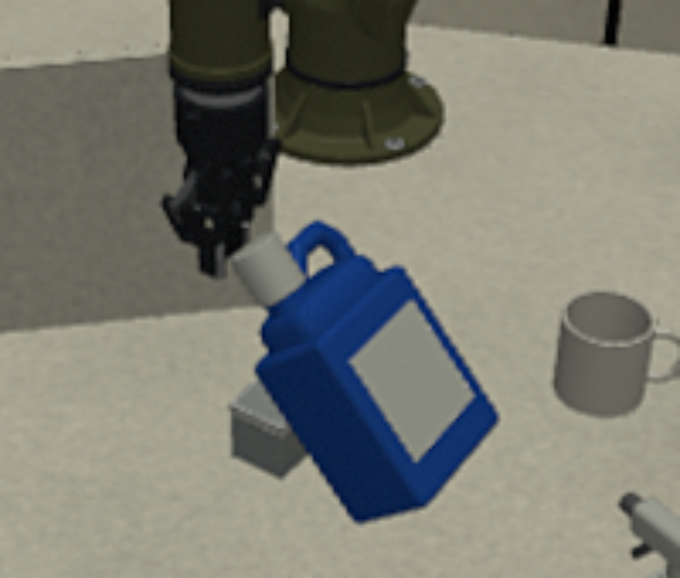

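The jug is rising about its edge and the tin hasn't moved, so I'll keep going.

Call:
play_rows:
  commands:
    - {"dp": [0.2, 0, -0.12], "twist": [0, 0, 0], "grip": 0.3}
    - {"dp": [0.2, 0, -0.12], "twist": [0, 0, 0], "grip": 0.3}
    - {"dp": [0.2, 0, -0.12], "twist": [0, 0, 0], "grip": 0.3}
    - {"dp": [0.2, 0, -0.12], "twist": [0, 0, 0], "grip": 0.3}
    - {"dp": [0.2, 0, -0.1], "twist": [0, 0, 0], "grip": 0.3}
    - {"dp": [0.2, 0, -0.1], "twist": [0, 0, 0], "grip": 0.3}
    - {"dp": [0.2, 0, -0.1], "twist": [0, 0, 0], "grip": 0.3}
    - {"dp": [0.2, 0, -0.1], "twist": [0, 0, 0], "grip": 0.3}
    - {"dp": [0, 0, 0], "twist": [0, 0, 0], "grip": 0.3}

```text
clock: 6.33
ee_pos: [0.5974, 0.0567, 0.2087]
tool_rot: [-2.594, -1.771, -0.003]
ft_force: [0.5, 0.0, 0.2]
opening: 0.0254
gripper_force: 0.0
```

Call:
play_rows:
  commands:
    - {"dp": [0.2, 0, -0.08], "twist": [0, 0, 0], "grip": 0.3}
    - {"dp": [0.2, 0, -0.08], "twist": [0, 0, 0], "grip": 0.3}
    - {"dp": [0.2, 0, -0.06], "twist": [0, 0, 0], "grip": 0.3}
    - {"dp": [0.15, 0, -0.05], "twist": [0, 0, 0], "grip": 0.3}
    - {"dp": [0.15, 0, -0.05], "twist": [0, 0, 0], "grip": 0.3}
    - {"dp": [0, 0, 0], "twist": [0, 0, 0], "grip": 0.3}

```text
clock: 6.83
ee_pos: [0.6053, 0.0771, 0.2163]
tool_rot: [-2.594, -1.771, -0.002]
ft_force: [-0.4, -0.5, 0.4]
opening: 0.0256
gripper_force: 0.0
```

Run:
```python
from h import *
need([.57,.005,.155])
a=cap('scene','s4')
f=a['frame'][110:300,190:390];cv2.imwrite('pics/s4z.png',cv2.cvtColor(cv2.resize(f,None,fx=3.1,fy=3.1),cv2.COLOR_RGB2BGR))
```

```text
pos [0.605 0.077 0.216] R x [0.36 0.93 0.  ] z [ 0.  0. -1.] F [-0.4 -0.5  0.4] q [ 0.21  0.54 -0.62  1.56  0.33  1.14 -0.85] t 6.8333
units [-3.2 -0.3  2.5]
```

View pics/s4z.png

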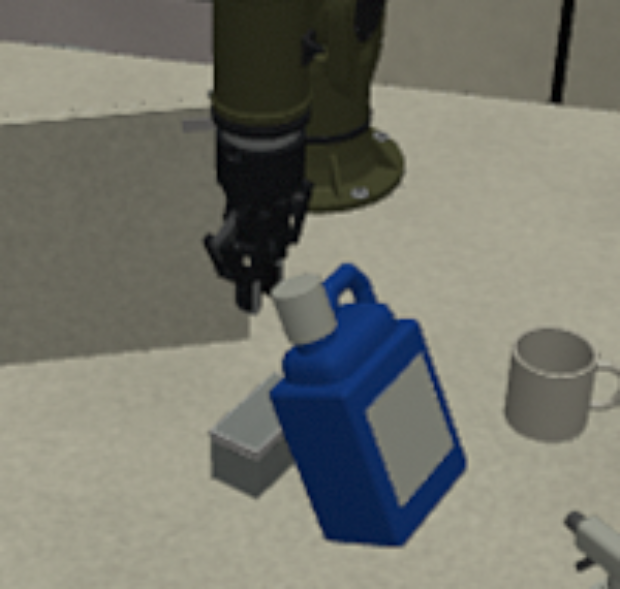

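Call:
play_rows:
  commands:
    - {"dp": [0.15, 0, -0.04], "twist": [0, 0, 0], "grip": 0.3}
    - {"dp": [0.15, 0, -0.04], "twist": [0, 0, 0], "grip": 0.3}
    - {"dp": [0.12, 0, -0.03], "twist": [0, 0, 0], "grip": 0.3}
    - {"dp": [0.12, 0, -0.03], "twist": [0, 0, 0], "grip": 0.3}
    - {"dp": [0.12, 0, -0.03], "twist": [0, 0, 0], "grip": 0.3}
    - {"dp": [0.12, 0, -0.02], "twist": [0, 0, 0], "grip": 0.3}
    - {"dp": [0.12, 0, -0.02], "twist": [0, 0, 0], "grip": 0.3}
    - {"dp": [0, 0, 0], "twist": [0, 0, 0], "grip": 0.3}
    - {"dp": [0, 0, 0], "twist": [0, 0, 0], "grip": 0.3}
    - {"dp": [0, 0, 0], "twist": [0, 0, 0], "grip": 0.3}

```text
clock: 7.72
ee_pos: [0.6132, 0.0966, 0.2212]
tool_rot: [2.596, 1.769, -0.0]
ft_force: [-0.5, -0.3, -0.4]
opening: 0.0254
gripper_force: 0.0
```

Run:
```python
from h import *
need([.57,.005,.155])
a=cap('scene','s5')
f=a['frame'][110:300,190:390];cv2.imwrite('pics/s5z.png',cv2.cvtColor(cv2.resize(f,None,fx=3.1,fy=3.1),cv2.COLOR_RGB2BGR))
```

```text
pos [0.613 0.097 0.221] R x [ 0.37  0.93 -0.  ] z [-0. -0. -1.] F [-0.5 -0.3 -0.4] q [ 0.17  0.55 -0.61  1.52  0.34  1.17 -0.88] t 7.7167
units [-4.  -0.3  2.6]
```

View pics/s5z.png

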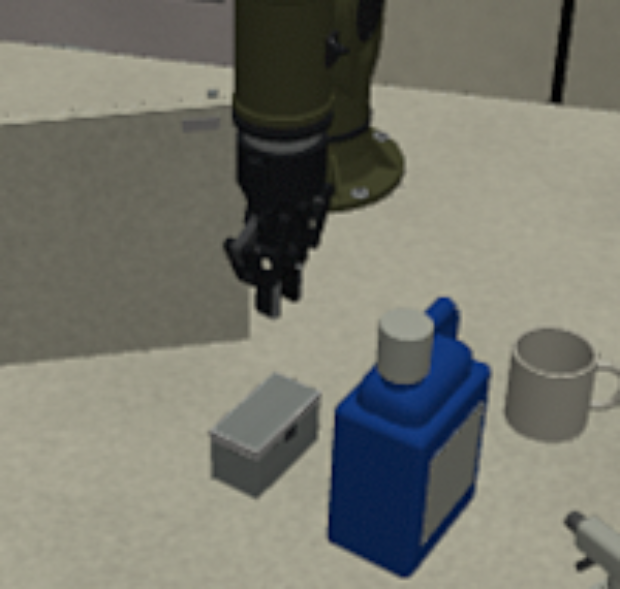

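The jug stands upright and the tin is in place. Next I'll go up and over the door to its outer side.

Call:
play_rows:
  commands:
    - {"dp": [-0.5, 0, -1], "twist": [0, 0, 0], "grip": 0}
    - {"dp": [-0.5, 0, -1], "twist": [0, 0, 0], "grip": 0}
    - {"dp": [-0.5, -0.3, -1], "twist": [0, 0, 0], "grip": 0}
    - {"dp": [-0.5, -0.3, -1], "twist": [0, 0, 0], "grip": 0}
    - {"dp": [-0.5, -0.3, -1], "twist": [0, 0, 0], "grip": 0}
    - {"dp": [-0.5, -0.3, -1], "twist": [0, 0, 0], "grip": 0}
    - {"dp": [-0.5, -0.3, -1], "twist": [0, 0, 0], "grip": 0}
    - {"dp": [-1, -0.3, 0], "twist": [0, 0, 0], "grip": 0}
    - {"dp": [-1, -0.3, 0], "twist": [0, 0, 0], "grip": 0}
    - {"dp": [-1, -0.3, 0], "twist": [0, 0, 0], "grip": 0}

```text
clock: 8.6
ee_pos: [0.4972, -0.0332, 0.3967]
tool_rot: [2.595, 1.77, 0.001]
ft_force: [0.5, -0.5, 0.5]
opening: 0.0002
gripper_force: 0.0
```

Call:
play_rows:
  commands:
    - {"dp": [-1, -0.3, 0], "twist": [0, 0, 0], "grip": 0}
    - {"dp": [-1, -0.3, 0], "twist": [0, 0, 0], "grip": 0}
    - {"dp": [-1, -0.3, 0], "twist": [0, 0, 0], "grip": 0}
    - {"dp": [-1, -0.3, 0], "twist": [0, 0, 0], "grip": 0}
    - {"dp": [-1, -0.4, 0], "twist": [0, 0, 0], "grip": 0}
    - {"dp": [-1, -0.4, 0], "twist": [0, 0, 0], "grip": 0}
    - {"dp": [0, 0, 0], "twist": [0, 0, 0], "grip": 0}

```text
clock: 9.18
ee_pos: [0.3933, -0.1581, 0.3964]
tool_rot: [2.601, 1.76, -0.005]
ft_force: [1.0, 0.1, 0.5]
opening: -0.0002
gripper_force: 0.0
```

Run:
```python
from h import *
need([.405,-.155,.25])
a=cap('scene','s6');b=cap('top','t6');H=np.array([.489,-.24])
for z in [(212,432),(278,377),(320,398),(255,450)]:
    p=onz(a,190+z[0]/3.1,110+z[1]/3.1,.062)[:2];print('tin',p,np.linalg.norm(p-H))
f=b['frame'][120:270,180:420];f=cv2.convertScaleAbs(f,alpha=1.6)
cv2.imwrite('pics/t6z.png',cv2.cvtColor(cv2.resize(f,None,fx=3.3,fy=3.3,interpolation=2),cv2.COLOR_RGB2BGR))
```

```text
pos [ 0.393 -0.158  0.396] R x [ 0.37  0.93 -0.  ] z [-0. -0. -1.] F [1.  0.1 0.5] q [ 0.81  0.1  -0.54  1.65  0.05  1.41 -0.13] t 9.1833
units [0.3 0.4 5.9]
tin [0.61006501 0.03516861] 0.3006235255865441
tin [0.51300469 0.0764471 ] 0.31735624970486964
tin [0.53452956 0.12364097] 0.3664801414358105
tin [0.62456708 0.08087556] 0.34833827713150317
```

View pics/t6z.png

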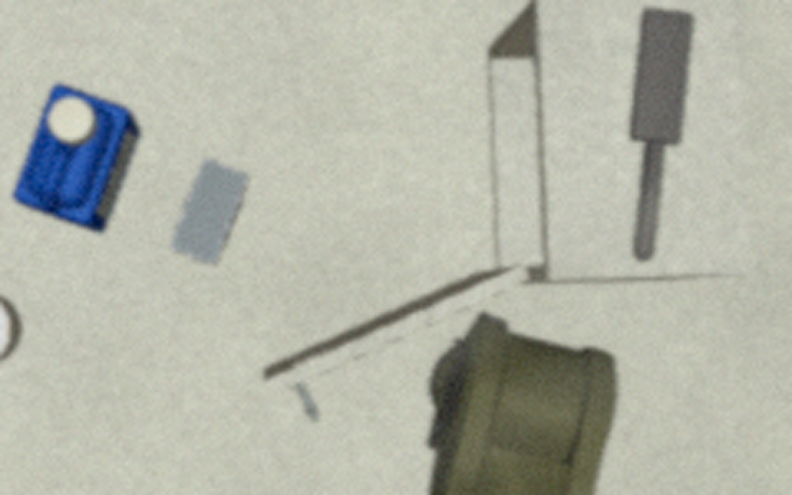

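The top view shows the jug upright at about (70,120), the tin outside the door's sweep by about 2 cm, and the arm on the door's outer side. I'll lower it and work out the push arc.

Call:
play_rows:
  commands:
    - {"dp": [0, 0, 1], "twist": [0, 0, 0], "grip": 0}
    - {"dp": [0, 0, 1], "twist": [0, 0, 0], "grip": 0}
    - {"dp": [0, 0, 1], "twist": [0, 0, 0], "grip": 0}
    - {"dp": [0, 0, 1], "twist": [0, 0, 0], "grip": 0}
    - {"dp": [0, 0, 1], "twist": [0, 0, 0], "grip": 0}
    - {"dp": [0, 0, 0.7], "twist": [0, 0, 0], "grip": 0}
    - {"dp": [0, 0, 0], "twist": [0, 0, 0], "grip": 0}

```text
clock: 9.87
ee_pos: [0.3955, -0.1523, 0.2509]
tool_rot: [-2.59, -1.77, 0.004]
ft_force: [0.7, -0.6, -0.3]
opening: 0.0001
gripper_force: 0.0
```

Run:
```python
from h import *
need([.405,-.155,.25])
s=arm.state();R=Ro.from_rotvec(s['tool_rot']).as_matrix();p=np.array(s['ee_pos'])
H=np.array([.485,-.242]);N=30
for i in range(N):
    t=(i+1)/N;f=np.radians(112-110*t);r=.105+.055*t;o=.016
    q=np.r_[H+r*np.array([np.cos(f),np.sin(f)])+o*np.array([-np.sin(f),np.cos(f)]),.256]
    print(i,np.degrees(f).round(),(R.T@(q-p)/.025).round(2)[:2],q[:2].round(3));p=q
```

```text
pos [ 0.395 -0.152  0.251] R x [0.36 0.93 0.  ] z [-0.  0. -1.] F [ 0.7 -0.6 -0.3] q [ 0.77  0.2  -0.55  1.95  0.12  1.03 -0.21] t 9.8667
units [0.  0.4 0. ]
0 108.0 [0.84 1.42] [ 0.436 -0.146]
1 105.0 [0.26 0.15] [ 0.442 -0.141]
2 101.0 [0.25 0.17] [ 0.448 -0.137]
3 97.0 [0.24 0.19] [ 0.455 -0.133]
4 94.0 [0.23 0.21] [ 0.462 -0.129]
5 90.0 [0.22 0.23] [ 0.469 -0.126]
6 86.0 [0.21 0.24] [ 0.477 -0.123]
7 83.0 [0.19 0.26] [ 0.484 -0.121]
8 79.0 [0.18 0.28] [ 0.492 -0.12 ]
9 75.0 [0.16 0.29] [ 0.501 -0.119]
10 72.0 [0.14 0.31] [ 0.509 -0.118]
11 68.0 [0.12 0.32] [ 0.518 -0.118]
12 64.0 [0.1  0.33] [ 0.526 -0.119]
13 61.0 [0.08 0.34] [ 0.535 -0.12 ]
14 57.0 [0.05 0.35] [ 0.544 -0.122]
15 53.0 [0.03 0.36] [ 0.552 -0.125]
16 50.0 [0.01 0.36] [ 0.561 -0.128]
17 46.0 [-0.02  0.37] [ 0.569 -0.132]
18 42.0 [-0.04  0.37] [ 0.578 -0.136]
19 39.0 [-0.07  0.37] [ 0.586 -0.141]
20 35.0 [-0.1   0.37] [ 0.593 -0.147]
21 31.0 [-0.12  0.37] [ 0.601 -0.153]
22 28.0 [-0.15  0.36] [ 0.608 -0.159]
23 24.0 [-0.17  0.36] [ 0.615 -0.167]
24 20.0 [-0.2   0.35] [ 0.621 -0.175]
25 17.0 [-0.23  0.34] [ 0.627 -0.183]
26 13.0 [-0.25  0.32] [ 0.632 -0.192]
27 9.0 [-0.27  0.31] [ 0.637 -0.201]
28 6.0 [-0.3   0.29] [ 0.641 -0.21 ]
29 2.0 [-0.32  0.28] [ 0.644 -0.22 ]
```

Call:
play_rows:
  commands:
    - {"dp": [0.2, 0.4, 0], "twist": [0, 0, 0], "grip": 0}
    - {"dp": [0.2, 0.4, 0], "twist": [0, 0, 0], "grip": 0}
    - {"dp": [0.2, 0.3, 0], "twist": [0, 0, 0], "grip": 0}
    - {"dp": [0.25, 0.3, 0], "twist": [0, 0, 0], "grip": 0}
    - {"dp": [0.25, 0.15, 0], "twist": [0, 0, 0], "grip": 0}
    - {"dp": [0.25, 0.17, 0], "twist": [0, 0, 0], "grip": 0}
    - {"dp": [0.24, 0.19, 0], "twist": [0, 0, 0], "grip": 0}
    - {"dp": [0.23, 0.21, 0], "twist": [0, 0, 0], "grip": 0}
    - {"dp": [0.22, 0.23, 0], "twist": [0, 0, 0], "grip": 0}

```text
clock: 10.62
ee_pos: [0.4705, -0.1276, 0.2539]
tool_rot: [2.596, 1.77, -0.0]
ft_force: [-0.2, -0.6, 0.4]
opening: -0.0001
gripper_force: 0.6
```

Run:
```python
from h import *
need([.469,-.126,.256])
```

```text
pos [ 0.47  -0.128  0.254] R x [ 0.37  0.93 -0.  ] z [-0. -0. -1.] F [-0.2 -0.6  0.4] q [ 0.63  0.3  -0.56  1.81  0.18  1.08 -0.37] t 10.6167
units [ 0.  -0.1 -0.1]
```

Call:
play_rows:
  commands:
    - {"dp": [0.21, 0.24, 0], "twist": [0, 0, 0], "grip": 0}
    - {"dp": [0.19, 0.26, 0], "twist": [0, 0, 0], "grip": 0}
    - {"dp": [0.18, 0.28, 0], "twist": [0, 0, 0], "grip": 0}
    - {"dp": [0.16, 0.29, 0], "twist": [0, 0, 0], "grip": 0}
    - {"dp": [0.14, 0.31, 0], "twist": [0, 0, 0], "grip": 0}
    - {"dp": [0.12, 0.32, 0], "twist": [0, 0, 0], "grip": 0}
    - {"dp": [0.1, 0.33, 0], "twist": [0, 0, 0], "grip": 0}
    - {"dp": [0.08, 0.34, 0], "twist": [0, 0, 0], "grip": 0}
    - {"dp": [0.05, 0.35, 0], "twist": [0, 0, 0], "grip": 0}
    - {"dp": [0.03, 0.36, 0], "twist": [0, 0, 0], "grip": 0}

```text
clock: 11.45
ee_pos: [0.554, -0.1269, 0.2537]
tool_rot: [-2.596, -1.77, 0.0]
ft_force: [-0.8, 0.3, 0.4]
opening: -0.0
gripper_force: 0.5
```

Call:
play_rows:
  commands:
    - {"dp": [0.01, 0.36, 0], "twist": [0, 0, 0], "grip": 0}
    - {"dp": [-0.02, 0.37, 0], "twist": [0, 0, 0], "grip": 0}
    - {"dp": [-0.04, 0.37, 0], "twist": [0, 0, 0], "grip": 0}
    - {"dp": [-0.07, 0.37, 0], "twist": [0, 0, 0], "grip": 0}
    - {"dp": [-0.1, 0.37, 0], "twist": [0, 0, 0], "grip": 0}
    - {"dp": [-0.12, 0.37, 0], "twist": [0, 0, 0], "grip": 0}
    - {"dp": [-0.15, 0.36, 0], "twist": [0, 0, 0], "grip": 0}
    - {"dp": [-0.17, 0.36, 0], "twist": [0, 0, 0], "grip": 0}
    - {"dp": [-0.2, 0.35, 0], "twist": [0, 0, 0], "grip": 0}
    - {"dp": [0, 0, 0], "twist": [0, 0, 0], "grip": 0}

```text
clock: 12.28
ee_pos: [0.6226, -0.1792, 0.2532]
tool_rot: [2.597, 1.766, -0.0]
ft_force: [-0.6, -0.3, 0.3]
opening: -0.0001
gripper_force: 0.0
```

Run:
```python
from h import *
need([.644,-.22,.256])
a=cap('scene','s7');b=cap('top','t7')
f=a['frame'][90:290,60:340]
cv2.imwrite('pics/s7z.png',cv2.cvtColor(cv2.resize(f,None,fx=2.8,fy=2.8,interpolation=2),cv2.COLOR_RGB2BGR))
```

```text
pos [ 0.623 -0.179  0.253] R x [ 0.37  0.93 -0.  ] z [ 0. -0. -1.] F [-0.6 -0.3  0.3] q [ 0.54  0.56 -0.52  1.4   0.28  1.26 -0.38] t 12.2833
units [-1.2  1.4 -0.1]
```

View pics/s7z.png

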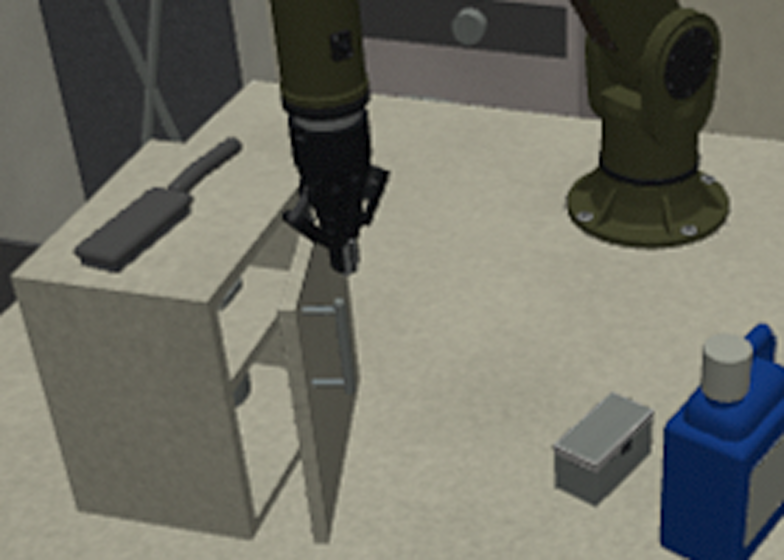

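The door follows the fingers and is about 20° from shut, with the rest undisturbed. I'll finish the arc and press until the force rises.

Call:
play_rows:
  commands:
    - {"dp": [-0.23, 0.32, 0], "twist": [0, 0, 0], "grip": 0}
    - {"dp": [-0.25, 0.3, 0], "twist": [0, 0, 0], "grip": 0}
    - {"dp": [-0.27, 0.28, 0], "twist": [0, 0, 0], "grip": 0}
    - {"dp": [-0.28, 0.26, 0], "twist": [0, 0, 0], "grip": 0}
    - {"dp": [-0.15, 0.08, 0], "twist": [0, 0, 0], "grip": 0}
    - {"dp": [-0.15, 0.08, 0], "twist": [0, 0, 0], "grip": 0}
    - {"dp": [0, 0, 0], "twist": [0, 0, 0], "grip": 0}

```text
clock: 12.97
ee_pos: [0.64, -0.2212, 0.2534]
tool_rot: [2.597, 1.768, -0.001]
ft_force: [0.4, -0.6, 0.7]
opening: -0.0001
gripper_force: 0.0
```

Call:
play_rows:
  commands:
    - {"dp": [-0.1, 0.04, 0], "twist": [0, 0, 0], "grip": 0}
    - {"dp": [-0.1, 0.04, 0], "twist": [0, 0, 0], "grip": 0}
    - {"dp": [0, 0, 0], "twist": [0, 0, 0], "grip": 0}

```text
clock: 13.22
ee_pos: [0.6402, -0.2224, 0.2538]
tool_rot: [-2.591, -1.771, -0.002]
ft_force: [-0.5, 5.8, -0.4]
opening: 0.0001
gripper_force: 0.4
```

Call:
play_rows:
  commands:
    - {"dp": [-0.1, 0.04, 0], "twist": [0, 0, 0], "grip": 0}
    - {"dp": [-0.1, 0.04, 0], "twist": [0, 0, 0], "grip": 0}
    - {"dp": [0, 0, 0], "twist": [0, 0, 0], "grip": 0}

```text
clock: 13.47
ee_pos: [0.6401, -0.2226, 0.2538]
tool_rot: [-2.582, -1.774, -0.006]
ft_force: [-4.0, 16.3, 2.3]
opening: 0.0001
gripper_force: 1.1
```

Call:
play_rows:
  commands:
    - {"dp": [0.3, -0.1, 0], "twist": [0, 0, 0], "grip": 0}
    - {"dp": [0.4, -0.15, 0], "twist": [0, 0, 0], "grip": 0}
    - {"dp": [0.6, -0.2, 0], "twist": [0, 0, 0], "grip": 0}
    - {"dp": [0.6, -0.2, 0], "twist": [0, 0, 0], "grip": 0}
    - {"dp": [0.3, 0, -1], "twist": [0, 0, 0], "grip": 0}
    - {"dp": [0.3, 0, -1], "twist": [0, 0, 0], "grip": 0}
    - {"dp": [0, 0, -1], "twist": [0, 0, 0], "grip": 0}
    - {"dp": [0, 0, -1], "twist": [0, 0, 0], "grip": 0}
    - {"dp": [0, 0, -1], "twist": [0, 0, 0], "grip": 0}
    - {"dp": [0, 0, 0], "twist": [0, 0, 0], "grip": 0}

```text
clock: 14.3
ee_pos: [0.6494, -0.1644, 0.3846]
tool_rot: [2.59, 1.768, 0.01]
ft_force: [0.9, 0.3, 0.3]
opening: 0.0
gripper_force: 0.0
```

Run:
```python
from h import *
need([.64,-.22,.25])
a0,b0=ld('scene'),ld('top')
a=cap('scene','s8');b=cap('top','t8')
# door free edge in scene: gap between cabinet side front edge and door: dark/bright profile, rows across front
for r in (215,240,260):
    print(r,cv2.cvtColor(a['frame'],cv2.COLOR_RGB2GRAY)[r,136:196:2])
g=cv2.absdiff(a['frame'],a0['frame']).max(2)>40
ys,xs=np.nonzero(g[190:,:]);print('diff low',len(xs),xs.min(initial=999),xs.max(initial=0))
for n,c,o in(('s',a,a0),('t',b,b0)):
    for F in(o,c):
        m=cv2.inRange(cv2.cvtColor(F['frame'],cv2.COLOR_RGB2HSV),(105,120,50),(130,255,255));M=cv2.moments(m);print(n,M['m10']/M['m00'],M['m01']/M['m00'])
```

```text
pos [ 0.649 -0.164  0.385] R x [0.36 0.93 0.  ] z [ 0.01 -0.   -1.  ] F [0.9 0.3 0.3] q [ 0.47  0.54 -0.53  1.06  0.26  1.59 -0.36] t 14.3
units [-2.2  0.4  5.4]
215 [ 94  88 100 102  80  81  83  84  85  82  82  77  72  67  83  82  82  83
  83  82  82  83  82  83  80  92 164 156 158 157]
240 [ 98  99 100  87 102 102  82  81  84  81  82  81  81  83  84  84  80  81
  82  82  82  77 161 161 157 155 162 160 157 157]
260 [ 98  98  99  97  96  85  99 103  79  80  81  83  80  81  81  78 131 163
 159 161 158 160 157 160 159 158 158 159 155 160]
diff low 1954 136 187
s 318.14142678347935 254.70463078848562
s 318.14261884904084 254.70558798999167
t 201.94077134986225 169.60055096418733
t 201.91232876712328 169.7082191780822
```

```bash
python3 -c "
from cell import job
print(job.finish_job())"
```

```text
the job is handed in; nothing more can be done
None
```

The jug stands upright where it was, and the door was pushed shut against a firm stop (about 16 N); nothing else was seen to move, and the job was handed in at about 14 s with the arm clear.

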